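# Load a display board and press-bond it with one full stroke

### The job

Lay the loose display board, screen up, between the locating pins of the bonding press's pulled-out shuttle, and push the shuttle, which has a red handle, fully home under the plunger. Then press the black knob down until the plunger sits firmly on its stop (its depth was set for this lot and is not marked, so feel for it: hold about 20 to 25 N on the knob for about half a second, never more than 35 N) and let it rise again. Leave the board in its nest under the press and do not disturb the dish or the bottles.

Things in the scene. Friction and masses are not known exactly. Their poses are not given: they have to be found in the camera images.
- board: loose green display board with a black screen, 38 x 72 x 6 mm, about 40 g, lying screen up on the bench at the start. Origin at the centre of its underside; x across its width (38 mm, take it by these long edges), y along its length, z up out of the screen. Either way round is right.
- nest (a point): centre of the nest floor on the shuttle, 24 mm above the bench, where the centre of the board's underside belongs; moves with the shuttle. Its y runs along the board's length and the track, x across; the shuttle goes home towards -y. The floor is a white block, 24 x 66 mm, 7 mm high on an aluminium plate, so fingertips beside the board may reach 6 mm below the floor.
- shuttle (a joint): travel of the shuttle in m: 0 fully drawn out, 0.150 fully home on its end stop with the nest exactly under the plunger; starts at 0 to 0.02. Slides with about 2 N of friction and stays where it is left. Drawn out, the nest is open from above; at home the press head covers it.
- handle (a point): top centre of the red upright handle post on the shuttle, 57 mm above the bench, 110 mm from the nest centre on the side away from the press. The post is 14 mm thick from 22 to 44 mm above the bench, and has an 18 mm head; it can be pinched from above or pushed with closed fingers.
- knob_top (a point): top centre of the flat black plunger knob (44 mm across), 238 mm above the bench when up; moves down with the plunger. Axes as the nest's. The blue head below has its top 170 mm above the bench, is 60 mm wide along the track and ends 31 mm from the plunger axis at -x; the column is 57 to 87 mm off at +x. A steel sleeve with a black rubber ring on top stands on the head: the stop.
- plunger (a joint): how far the plunger is pressed down in m, 0 when up. Spring return: about 3 N starts it, 5 to 12 N hold it just above the stop. The stop, set anew per lot, is met somewhere between 0.015 and 0.033; there the force climbs steeply, some 5 N per mm on a rubber ring. 18 to 35 N on the knob is firmly on the stop; over 35 N harms the press. A sprung 26 mm pad below meets the board 13 mm down.
- press: the bonding press, blue head and column on a grey base plate 125 x 275 x 10 mm, bolted to the bench. Origin on the bench right under the plunger axis; the shuttle track runs out along its +y, the column stands on its +x side.
- dish: bystander: round steel dish of screws, 66 mm wide and 18 mm high, origin under its centre; leave it alone
- flux: bystander: small yellow bottle with an orange nozzle, 38 mm wide and 99 mm high, origin under its centre; leave it alone
- glue: bystander: white bottle with a red nozzle, 40 mm wide and 128 mm high, origin under its centre; leave it alone
- pins (a point): the same point as the nest centre but at the height of the pin tops, 33 mm above the bench, axes as the nest's. Eight steel pins, 6 mm thick with round tops, stand 9 mm above the floor and leave the board 1.8 mm clearance on every side: two on each long side, 29 mm either side of the middle (50 mm free between them for fingers), two at each end, 8 mm off the centre line.
There are look-alikes about, which are no part of the job. There is more than one size of the board; the one meant has the size given above.

How it is judged (in metres and radians):
On the way, in this order (a step that is already met when the one before it is completed fails the run):
1. the board lies flat between the pins of the nest (horizontal distance between board and nest below 0.004 m and z of board in the frame of nest between -0.003 and 0.003 m and angle between board's own z axis and vertical below 0.07 rad and angle between the y axis of board and the y axis of nest, either way round below 0.15 rad), for 0.2 s.
2. the shuttle is fully home with the board in its nest (all of step 1 and value of joint shuttle above 0.147 m), for 0.2 s.
3. the robot presses the knob firmly on its stop (18 to 35 N), with the pad on the board (all of step 2 and value of joint plunger above 0.014 m and contact force between plunger and board above 0.4 N and (contact force between the fingers and plunger between 18 and 35 N or contact force between the arm and plunger between 18 and 35 N)), for 0.4 s.
At the end, for the whole second after the job is handed in: The board lies at rest and flat in the nest (centre within 4 mm, height within 3 mm, aligned within 0.15 rad), the shuttle is home (within 3 mm) and the plunger is up again (within 2 mm) (all of step 2 and value of joint plunger below 0.002 m and linear speed of board below 0.01 m/s); the robot touches nothing.
It fails at once if more than 35 N on the plunger knob (contact force between any of the fingers, the arm and plunger above 35 N).
It fails at once if the dish or a bottle is moved more than 20 mm (distance of any of dish, flux, glue from where it was at the start of the episode above 0.02 m).
It fails at once if a bottle is tipped (angle between any of flux, glue's own z axis and vertical above 0.3 rad).
It also fails if it takes over 70 s, if anything falls off the work surface, if the arm or the gripper's body presses on something with over 40 N, if the wrist force passes 120 N, or if a joint passes its speed limit or range.

### The arm

A 7-joint arm with a two-finger parallel gripper is mounted at the origin on a cart in front of the work surface, level with it; the furniture and walls round the work are solid. World frame = base frame: x ahead of the robot, y to its left, z up, the work surface at z = 0. Lengths are in mm, angles in rad, forces in N, time in s.
With the tool pointing down it reaches from about 400 to 850 mm from the base axis. Payload 4.5 kg.
Tool frame: the origin (TCP) lies on the front face of the gripper's body, between the roots of the fingers; the fingertips stand manip.tcp_to_tips ahead of it and the grasp point (between the pads) lies 45 mm ahead of it (manip.tcp_to_tips is the distance from the TCP to the fingertips, in mm); z points along the fingers, y is the direction in which the jaws open and shut (so a half turn about z gives the same grasp; the last joint's range is limited). The gripper opens to 88 mm and grips with 3 to 60 N. Pads are 18 mm wide; open, the fingers measure 123 mm over their backs; the gripper's body (75 mm by 187 mm) begins 45 mm behind the grasp point.
Start: joints at [1.237, 0.689, -0.195, 1.565, 0.157, 0.902, -0.215], TCP at [224.755, -583.209, 302.743] pointing down, gripper open.
Joint ranges: [-3.01, 3.01], [-0.46, 2.08], [-1.47, 1.51], [0.13, 2.56], [-1, 4.14], [0.04, 2.09], [-2.66, 2.66]. Speed limits (rad/s): [2.57, 2.57, 3.14, 3.14, 3.14, 3.14, 3.14].

### API

Orientations are given as a 3x3 rotation matrix whose columns are the frame's x, y, z axes.
In Python, from plant import manip gives the robot as it stands. The module is installed in compiled form; this text tells all that it offers.
- The arm moves only by the tool drive_tool, never from a script. Its argument "targets" is a list of rows, each a list of 3 entries, a list of its own where there are three numbers: the shift along the tool's x, y, z scaled (see below), then the turn about the tool's z scaled (see below), then the opening, from 0 (shut) to 1 (fully open). In form: [[[dx, dy, dz], roll, fingers], ...]. A call has 1 to 12 rows; each row is the pose to reach, as a shift and turn from the pose commanded when the call began, along the tool's axes at that moment; what a row does not reach only later rows make up. The controller multiplies each number of a shift by 0.8 m and each number of a turn by 120 degrees. A row lasts 1/10 s, in which the tool goes at most 50 mm and 8.59 degrees, less where a joint would pass 70% of its speed; a pose out of reach is approached as far as the arm can. A call with a number of a shift or a turn outside -1 to 1 is refused whole. A call with a gripper value outside its range is refused whole. The fingers move at their own pace and stop on an object; "squeeze" is the grip in N (left out, the last holds). Time passes only in rows, so rows that repeat a pose let the fingers close. It gives the time, the measured TCP pose, the force and the opening at its end, in the units of the state.
- manip.state(): the state, without advancing time (a new reading comes with each control period).
- manip.read_camera(name): name is "scene" or "side" or "wrist"; returns the picture (480x640x3 uint8, red, green, blue); there is no depth.
- manip.camera_model(name): a dict with "camera_matrix" (3x3 intrinsics, pixels), "origin" and "attitude" of the camera in the world; the wrist camera has in their place "tool_from_camera" (4x4, takes a point from camera to tool coordinates, whose origin is the TCP and whose axes are the flange's). Camera axes: x right, y down, z forward; pixel columns grow to the right and rows downward; lengths in mm; the calibration is good to about 2 mm. A picture is of the moment at which its call begins: read the wrist's pose just before it. camera_model takes no time and is no camera call.
- manip.hand_in(): hands the job in, once; it reports no verdict.
Trained networks look in the newest picture that a camera, given by its name, has taken for a name from the list of things; names that differ only in an ending like _2 or _b are one class to them, and where a whole thing is asked for, a point or a joint stands for the part that bears it (a point fixed in the world has none). Each returns a list of dicts, best first, with "p" (0 to 1); they miss things now and then, are a little off and sometimes report something else, mostly with a low value. They report only what shows in the picture. A call takes as long as a camera call. They do not tell look-alikes from the thing itself.
- manip.silhouettes(camera, target): "region" (480x640 bool, what is visible of it).
- manip.spot_point(camera, target): "at" ([x, y, z] in mm, in the coordinates of the camera as it stood for that picture, good to about 4 mm: a listed point, or the origin of a listed thing).
The state is a dict: "clock": time; "qpos": joint angles; "qd": joint speeds; "joint_efforts": joint torques, N m; "tcp_pos": TCP position; "tcp_rot": TCP orientation; "contact_force": force on the tool from outside, world axes, zero at the start; "torque": the same for the moment, N m; "finger_gap": opening from 0.0 (shut) to 1.0 (fully open).
Only numpy, scipy, OpenCV 4.12 (cv2) and the standard library are available. Lean on these libraries where they do the work, as an engineer would, in place of code of your own. Each camera call takes 0.05 s, during which the arm holds its last target. There are 200 camera calls.

## Working session

There is one attempt and no reset: what is moved stays moved. The work goes in short steps, Python scripts to look and compute and a tool call to move; the robot and the scene stay as the last step left them, time stands still between calls to the robot, and variables do not carry over. Pictures are saved under pics/ and viewed, about 8 in all and at most 12, crops included, and the job is handed in when it is done.

Besides the shell and the picture viewer there is one more tool, called after "Request:" as name(argument=value, ...) on one line, values as JSON. drive_tool: Moves the arm, as the interface text tells. Shifts and turns lie within -1 to 1; 1 stands for 0.8 m of shift or 120 degrees of turn. Its arguments: {"type":"object","properties":{"targets":{"type":"array"},"squeeze":{"type":"number"}},"required":["targets"]}

```bash
mkdir -p pics; cat > h.py <<'E'
import numpy as np, cv2
from plant import manip
def cam(name):
    m=manip.camera_model(name)
    if name=='wrist':
        s=manip.state(); T=np.eye(4); T[:3,:3]=s['tcp_rot']; T[:3,3]=s['tcp_pos']
        T=T@np.array(m['tool_from_camera'])
    else:
        T=np.eye(4); T[:3,:3]=m['attitude']; T[:3,3]=m['origin']
    return np.array(m['camera_matrix']),T
def shot(name,fn=None):
    K,T=cam(name); im=manip.read_camera(name)
    if fn: cv2.imwrite('pics/'+fn,im[:,:,::-1])
    return im,K,T
def w(T,p): return T[:3,:3]@np.array(p)+T[:3,3]
def px(K,T,P):
    c=T[:3,:3].T@(np.array(P,float)-T[:3,3]); c=K@c; return c[:2]/c[2]
def ray(K,T,uv,z):
    d=T[:3,:3]@np.linalg.inv(K)@np.array([uv[0],uv[1],1.]); o=T[:3,3]
    return o+d*(z-o[2])/d[2]
def spots(name,K,T,targets):
    for t in targets:
        for r in manip.spot_point(name,t)[:4]:
            P=w(T,r['at']); print(name,t,round(r['p'],2),P.round(0),px(K,T,P).round(0))
E
python3 - <<'E'
from h import *
np.set_printoptions(suppress=True,precision=3)
ims=[]
for n in ['scene','side']:
    im,K,T=shot(n,n+'.png'); print(n,T[:3,3].round(0))
    spots(n,K,T,['board','nest','handle','knob_top','press','dish','flux','glue'])
s=manip.state(); print(s['clock'],s['tcp_pos'],s['tcp_rot'],manip.tcp_to_tips,s['contact_force'])
print(manip.camera_model('wrist'))
E
```

```text
scene [-443.  437.  688.]
scene board 0.64 [ 490. -271.   -1.] [391. 293.]
scene board 0.51 [ 368. -193.    1.] [394. 323.]
scene nest 0.94 [540.  43.  21.] [276. 308.]
scene nest 0.46 [378.  66.  -5.] [296. 354.]
scene handle 0.58 [525. 154.  56.] [235. 310.]
scene knob_top 0.88 [553. -94. 241.] [322. 214.]
scene press 0.82 [546. -97.   0.] [324. 299.]
scene dish 0.81 [380.  64.  -2.] [297. 352.]
scene flux 0.62 [762. 185.   2.] [197. 288.]
scene glue 0.75 [761. 187.   5.] [196. 288.]
scene glue 0.55 [ 693. -315.    1.] [364. 259.]
side [ 593. -863.  833.]
side board 0.86 [ 493. -276.    0.] [283. 365.]
side board 0.83 [ 525. -424.    2.] [295. 433.]
side board 0.71 [ 379. -185.   -2.] [235. 330.]
side knob_top 0.96 [546. -97. 238.] [308. 220.]
side press 0.58 [549. -95.   3.] [313. 299.]
side dish 0.73 [374.  68.   4.] [247. 252.]
side glue 0.63 [ 695. -313.    0.] [384. 381.]
0.9 [ 224.762 -583.219  302.773] [[ 0.933  0.36   0.   ]
 [ 0.36  -0.933 -0.   ]
 [ 0.     0.    -1.   ]] 64.0 [-1.064 -0.592 -0.389]
{'camera_matrix': array([[421.532,   0.   , 319.907],
       [  0.   , 421.532, 244.463],
       [  0.   ,   0.   ,   1.   ]]), 'tool_from_camera': array([[  0.   ,  -0.961,  -0.276,  68.937],
       [  1.   ,  -0.   ,   0.001,  -0.894],
       [ -0.001,  -0.276,   0.961, -82.408],
       [  0.   ,   0.   ,   0.   ,   1.   ]])}
```

View pics/scene.png

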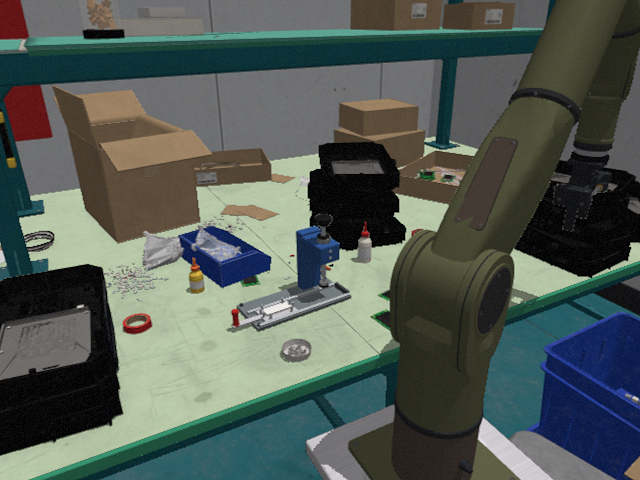

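View pics/side.png

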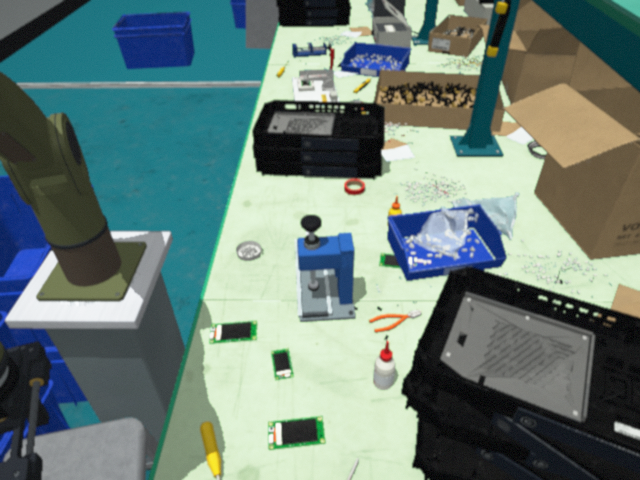

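Side view: press at (325,270), boards at (233,331), (283,364), (297,432), and a bit of one at (388,260) behind the press. I'll measure the board sizes.

```bash
python3 - <<'E'
from h import *
for n in ['side','scene']:
    im,K,T=shot(n)
    for r in manip.silhouettes(n,'board')[:6]:
        ys,xs=np.nonzero(r['region'])
        if len(xs)<20: continue
        P=np.array([ray(K,T,(x,y),5)[:2] for x,y in zip(xs,ys)],np.float32)
        c,s,a=cv2.minAreaRect(P); print(n,round(r['p'],2),len(xs),np.round(c),np.round(s,1),round(a,1),xs.mean().round(),ys.mean().round())
    if n=='side':
        cv2.imwrite('pics/c.png',cv2.resize(im[230:460,200:440,::-1],None,fx=2.5,fy=2.5,interpolation=cv2.INTER_CUBIC))
E
```

```text
side 0.9 561 [ 490. -275.] [38.2 73.8] 12.1 282.0 364.0
side 0.78 925 [ 378. -192.] [102.7  57.6] 6.5 233.0 331.0
side 0.62 1519 [ 528. -422.] [99.4 54.1] 6.8 296.0 432.0
side 0.57 144 [778. 257.] [80.7 35.6] 66.7 395.0 208.0
scene 0.73 211 [ 397. -169.] [41.6 78.9] 54.9 382.0 318.0
scene 0.39 84 [ 485. -241.] [26.4 51.8] 54.9 384.0 295.0
```

View pics/c.png

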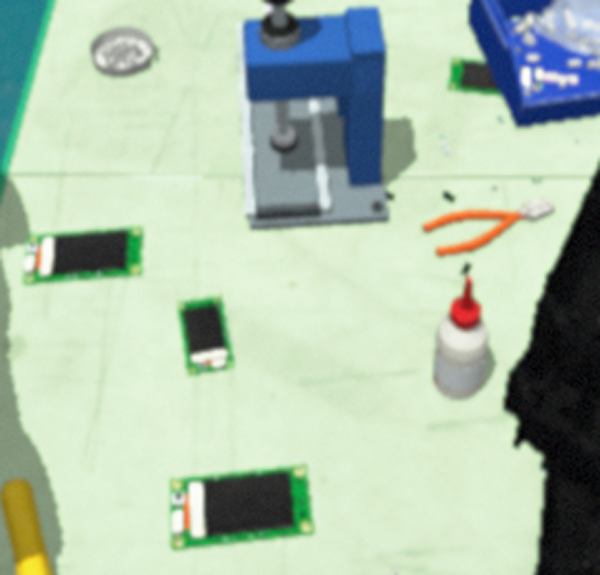

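The 38 x 72 board is the one at world (490,-275); the ones at (233,331) and (296,432) are 100 mm boards. Moving above it.

Request:
drive_tool(targets=[[[0.447,-0.24,0.06],-0.675,1],[[0.447,-0.24,0.06],-0.675,1],[[0.447,-0.24,0.06],-0.675,1],[[0.447,-0.24,0.06],-0.675,1],[[0.447,-0.24,0.06],-0.675,1],[[0.447,-0.24,0.06],-0.675,1],[[0.447,-0.24,0.06],-0.675,1],[[0.447,-0.24,0.06],-0.675,1],[[0.447,-0.24,0.06],-0.675,1],[[0.447,-0.24,0.06],-0.675,1],[[0.447,-0.24,0.06],-0.675,1],[[0.447,-0.24,0.06],-0.675,1]])

```text
clock: 2.3
tcp_pos: [489.1, -276.0, 254.7]
tcp_rot: [[-0.207, 0.978, -0.0], [0.978, 0.207, -0.0], [-0.0, -0.0, -1.0]]
contact_force: [0.3, 0.5, -0.6]
finger_gap: 1.001
```

```bash
cat >> h.py <<'E'
def rect(name,target,z,fn=None):
    im,K,T=shot(name,fn)
    for r in manip.silhouettes(name,target)[:3]:
        ys,xs=np.nonzero(r['region'])
        P=np.array([ray(K,T,(x,y),z)[:2] for x,y in zip(xs,ys)],np.float32)
        c,s,a=cv2.minAreaRect(P); print(target,round(r['p'],2),np.round(c,1),np.round(s,1),round(a,1),'mean',P.mean(0).round(1),'px',xs.mean().round(),ys.mean().round())
    return K,T
def st():
    s=manip.state(); R=np.array(s['tcp_rot'])
    print('t',round(s['clock'],2),'tcp',np.round(s['tcp_pos'],1),'xang',np.degrees(np.arctan2(R[1,0],R[0,0])).round(1),'z',R[:,2].round(3),'F',np.round(s['contact_force'],2),'gap',round(s['finger_gap'],3)); return s
def go(xyz,xang=None):
    "shift/turn numbers, scaled, to a world TCP position"
    s=manip.state(); R=np.array(s['tcp_rot']); d=R.T@(np.array(xyz)-s['tcp_pos'])/800
    a=np.degrees(np.arctan2(R[1,0],R[0,0])); print('GO',d.round(4),None if xang is None else round(-(xang-a)/120,4))
E
python3 - <<'E'
from h import *
st()
K,T=rect('wrist','board',6,'w1.png'); spots('wrist',K,T,['board'])
E
```

```text
t 2.3 tcp [ 489.1 -276.   254.7] xang 101.9 z [-0. -0. -1.] F [ 0.33  0.49 -0.6 ] gap 1.001
board 0.97 [ 522.8 -400.4] [100.4  23.1] 11.2 mean [ 519.8 -402.2] px 327.0 359.0
board 0.76 [ 487.7 -272.3] [37.  71.8] 12.9 mean [ 487.6 -271.2] px 322.0 209.0
board 0.65 [ 376.1 -191.5] [101.8  53.1] 6.2 mean [ 376.3 -190.9] px 196.0 73.0
wrist board 0.89 [ 374. -193.   -1.] [195.  77.]
wrist board 0.77 [ 523. -422.    1.] [326. 376.]
wrist board 0.73 [ 488. -277.   -1.] [321. 215.]
```

View pics/w1.png

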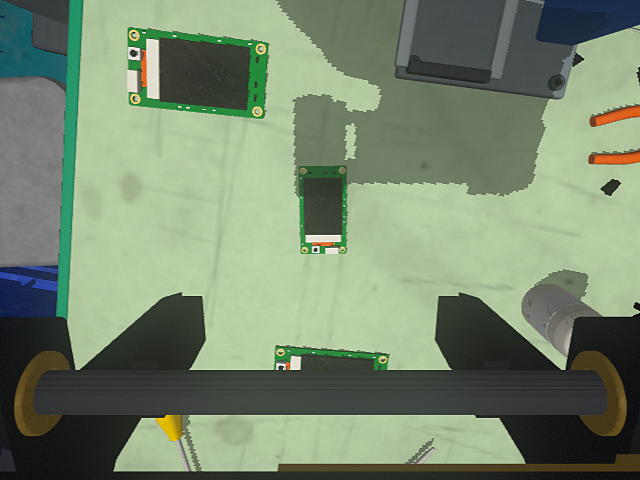

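Wrist view: the small board, screen up, is at px (323,209) with long edges vertical in the image; the press base is at the top right. Going down to grasp.

Request:
drive_tool(targets=[[[0.004,-0.0006,0.06],-0.005,1],[[0.004,-0.0006,0.12],-0.005,1],[[0.004,-0.0006,0.18],-0.005,1],[[0.004,-0.0006,0.22],-0.005,1],[[0.004,-0.0006,0.235],-0.005,1],[[0.004,-0.0006,0.235],-0.005,1],[[0.004,-0.0006,0.235],-0.005,0.35],[[0.004,-0.0006,0.235],-0.005,0.35],[[0.004,-0.0006,0.235],-0.005,0.35],[[0.004,-0.0006,0.235],-0.005,0.35],[[0.004,-0.0006,0.235],-0.005,0.35],[[0.004,-0.0006,0.235],-0.005,0.35]], squeeze=12)

```text
clock: 3.65
tcp_pos: [488.3, -272.5, 66.9]
tcp_rot: [[-0.219, 0.976, 0.0], [0.976, 0.219, -0.0], [-0.0, 0.0, -1.0]]
contact_force: [0.5, -0.1, 0.7]
finger_gap: 0.479
```

Request:
drive_tool(targets=[[[0,0,0],0,0.35],[[0,0,0],0,0.35],[[0,0,0],0,0.35]])

```text
clock: 3.95
tcp_pos: [488.4, -272.4, 66.8]
tcp_rot: [[-0.219, 0.976, 0.0], [0.976, 0.219, -0.0], [-0.0, 0.0, -1.0]]
contact_force: [1.3, 1.0, 1.5]
finger_gap: 0.426
```

Request:
drive_tool(targets=[[[0,0,-0.02],0,0.35],[[0,0,-0.08],0,0.35],[[0,0,-0.14],0,0.35],[[0,0,-0.2],0,0.35],[[0,0,-0.26],0,0.35],[[0,0,-0.32],0,0.35],[[0,0,-0.34],0,0.35],[[0,0,-0.34],0,0.35],[[0.06,0.02,-0.34],0.02,0.35],[[0.12,0.05,-0.34],0.03,0.35],[[0.18,0.07,-0.34],0.04,0.35],[[0.24,0.1,-0.34],0.064,0.35]])

```text
clock: 5.15
tcp_pos: [520.7, -74.4, 336.7]
tcp_rot: [[-0.085, 0.996, -0.005], [0.996, 0.085, -0.0], [0.0, -0.005, -1.0]]
contact_force: [1.0, -0.8, -0.9]
finger_gap: 0.426
```

```bash
python3 - <<'E'
from h import *
st(); go([540,43,260],95)
E
```

```text
t 5.15 tcp [520.7 -74.4 336.7] xang 94.9 z [-0.005 -0.    -1.   ] F [ 0.97 -0.8  -0.85] gap 0.426
GO [0.1441 0.037  0.0957] -0.0009
```

Request:
drive_tool(targets=[[[0.06,0.015,0],0,0.35],[[0.12,0.03,0],0,0.35],[[0.14,0.035,0.04],0,0.35],[[0.14,0.035,0.09],0,0.35],[[0.14,0.035,0.09],0,0.35],[[0.14,0.035,0.09],0,0.35]])

```text
clock: 5.75
tcp_pos: [539.5, 37.6, 265.6]
tcp_rot: [[-0.087, 0.996, -0.004], [0.996, 0.087, -0.001], [-0.001, -0.004, -1.0]]
contact_force: [0.7, -0.3, -0.2]
finger_gap: 0.427
```

```bash
python3 - <<'E'
from h import *
st()
im,K,T=shot('wrist','w2.png'); spots('wrist',K,T,['nest','pins','handle','board'])
np.savez('w2.npz',K=K,T=T)
E
```

```text
t 5.75 tcp [539.5  37.6 265.6] xang 95.0 z [-0.004 -0.001 -1.   ] F [ 0.65 -0.28 -0.18] gap 0.427
wrist nest 0.6 [533.  44.  25.] [316. 209.]
wrist nest 0.21 [537.  35. 199.] [318. 321.]
wrist pins 0.95 [537.  45.  32.] [322. 210.]
wrist handle 0.86 [527. 154.  59.] [321.  47.]
wrist board 0.85 [539.  33. 196.] [323. 323.]
```

View pics/w2.png

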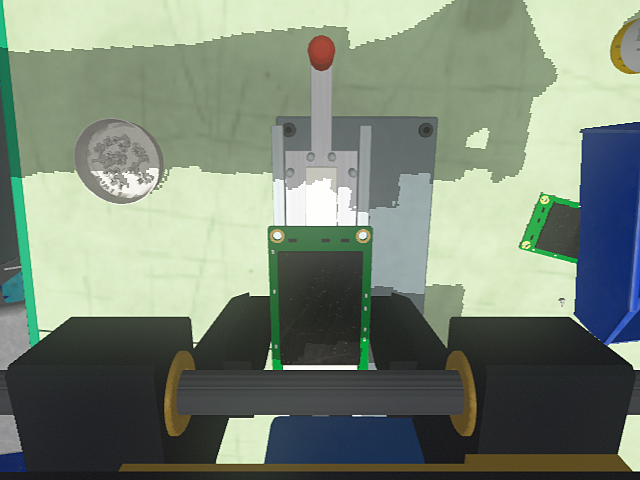

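Wrist view: board in grip (top edge at row 227, columns 268–371), nest behind it with the end pins near (311,157),(332,157), side pins near (290,172),(353,172), and handle at (321,52). Zooming on the pins.

```bash
python3 - <<'E'
import cv2
im=cv2.imread('pics/w2.png'); c=im[140:280,255:385]
cv2.imwrite('pics/w2c.png',cv2.resize(c,None,fx=4,fy=4,interpolation=cv2.INTER_CUBIC))
E
```

```text
(no output)
```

View pics/w2c.png

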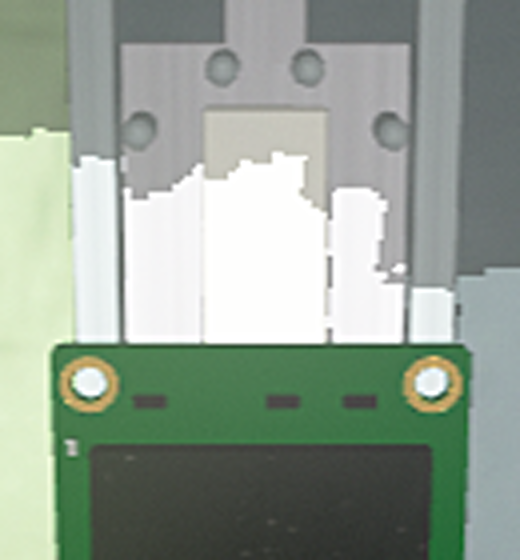

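```bash
python3 - <<'E'
from h import *
from scipy.optimize import least_squares
d=np.load('w2.npz');K,T=d['K'],d['T']
loc=np.array([[-8,40.8],[8,40.8],[-23.8,29],[23.8,29]])
uv=[(310.1,156.4),(331.4,156.4),(289.6,172.1),(352,172.1)]
for z in (29,31,33):
    P=np.array([ray(K,T,u,z)[:2] for u in uv])
    f=lambda q:(q[:2]+loc@np.array([[np.cos(q[2]),np.sin(q[2])],[-np.sin(q[2]),np.cos(q[2])]])-P).ravel()
    r=least_squares(f,[540,43,.08]); print(z,r.x[:2].round(1),np.degrees(r.x[2]).round(2),f(r.x).round(1))
print('block end mid', ray(K,T,(321.5,167),24)[:2], ray(K,T,(306,167),24)[:2], ray(K,T,(337,167),24)[:2])
h=ray(K,T,(321,50),52)[:2];print('handle',h)
zt=265.6-66.8+6
a,b=ray(K,T,(268,226.2),zt)[:2],ray(K,T,(371.7,226.2),zt)[:2]
e=b-a; print('board w',np.linalg.norm(e),'ang',np.degrees(np.arctan2(e[1],e[0])))
n=np.array([-e[1],e[0]])/np.linalg.norm(e); print('board centre',(a+b)/2-36*n, 'tcp',manip.state()['tcp_pos'])
E
```

```text
29 [536.5  44. ] 5.03 [-0.1  0.1  0.1  0.1 -0.4 -0.2  0.4 -0.1]
31 [536.5  44.2] 5.03 [-0.1  0.1  0.1  0.2 -0.5 -0.2  0.5 -0.1]
33 [536.5  44.4] 5.03 [-0.2  0.2  0.2  0.2 -0.7 -0.3  0.7 -0.1]
block end mid [534.20784577  76.3695519 ] [522.47789102  75.34072296] [545.93392171  77.39804063]
handle [527.10791875 153.39425593]
board w 36.19830516686137 ang 5.049753139658669
board centre [537.18027413  37.95479705] tcp [541.07735344  37.78212479 268.08746984]
```

The arm was still settling in that shot. Now it stands still, so I'll repeat it, tracking the same points.

```bash
python3 - <<'E'
from h import *
from scipy.optimize import least_squares
st(); im,K,T=shot('wrist','w3.png'); st()
old=cv2.imread('pics/w2.png',0); new=cv2.cvtColor(im,cv2.COLOR_RGB2GRAY)
uv=np.float32([(310.1,156.4),(331.4,156.4),(289.6,172.1),(352,172.1),(306,167),(337,167),(268,226.2),(371.7,226.2),(321,50)])
q,ok,err=cv2.calcOpticalFlowPyrLK(old,new,uv.reshape(-1,1,2),None,winSize=(15,15)); q=q.reshape(-1,2); print(ok.ravel(),(q-uv).round(1).tolist())
loc=np.array([[-8,40.8],[8,40.8],[-23.8,29],[23.8,29]])
P=np.array([ray(K,T,u,31)[:2] for u in q[:4]])
f=lambda p:(p[3]*(loc@np.array([[np.cos(p[2]),np.sin(p[2])],[-np.sin(p[2]),np.cos(p[2])]]))+p[:2]-P).ravel()
r=least_squares(f,[540,43,.08,1]); print(r.x[:2].round(1),np.degrees(r.x[2]).round(2),r.x[3].round(3),f(r.x).round(1))
print('block w',ray(K,T,q[4],24)-ray(K,T,q[5],24))
s=manip.state(); zt=s['tcp_pos'][2]-60.8
a,b=ray(K,T,q[6],zt)[:2],ray(K,T,q[7],zt)[:2]; e=b-a;n=np.array([-e[1],e[0]])/np.linalg.norm(e)
print('board w',np.linalg.norm(e),np.degrees(np.arctan2(e[1],e[0])),'centre',(a+b)/2-36*n)
print('handle',ray(K,T,q[8],52)[:2])
spots('wrist',K,T,['nest','pins','board'])
E
```

```text
t 6.0 tcp [541.1  37.8 268.1] xang 94.9 z [ 0.003  0.    -1.   ] F [-0.33  0.24  0.16] gap 0.426
t 6.05 tcp [540.9  37.9 267.9] xang 94.9 z [ 0.002  0.    -1.   ] F [ 0.35 -0.52  0.13] gap 0.428
[1 1 1 1 1 1 1 1 1] [[-4.300000190734863, 0.10000000149011612], [-4.300000190734863, 0.0], [-3.9000000953674316, 0.0], [-4.5, -0.10000000149011612], [-4.199999809265137, -0.0], [-4.5, -0.10000000149011612], [-0.10000000149011612, 0.10000000149011612], [-1.899999976158142, -0.800000011920929], [-4.900000095367432, 1.100000023841858]]
[536.5  45. ] 5.07 0.977 [ 0.1  0.  -0.1  0.  -0.  -0.  -0.  -0. ]
block w [-23.40717372  -2.10301087   0.        ]
board w 35.60281259535484 5.397844138574369 centre [539.07060725  38.28355911]
handle [527.05121674 153.28872879]
wrist nest 0.74 [533.  48.  26.] [313. 204.]
wrist pins 0.58 [536.  45.  32.] [316. 209.]
wrist pins 0.53 [530. 155.  56.] [321.  48.]
wrist board 0.56 [539.  35. 202.] [320. 321.]
```

```bash
python3 - <<'E'
from h import *
from scipy.optimize import least_squares
_,T0=cam('wrist'); K=np.load('w2.npz')['K']; s=st()
uv=np.float32([(310.1-4.3,156.4),(331.4-4.3,156.4),(289.6-4.1,172.1),(352-4.3,172.1)])
bd=[(268,226.2),(371.7,226.2)]
loc=np.array([[-8,40.8],[8,40.8],[-23.8,29],[23.8,29]])
for k in (0,4,7):
  for lat in (0,1.5):
    T=T0.copy(); T[:3,3]+=-k*T0[:3,2]+lat*T0[:3,0]
    P=np.array([ray(K,T,u,31)[:2] for u in uv])
    f=lambda p:(p[3]*(loc@np.array([[np.cos(p[2]),np.sin(p[2])],[-np.sin(p[2]),np.cos(p[2])]]))+p[:2]-P).ravel()
    r=least_squares(f,[540,43,.08,1])
    zt=s['tcp_pos'][2]-60.8
    a,b=[ray(K,T,u,zt)[:2] for u in bd]; e=b-a;n=np.array([-e[1],e[0]])/np.linalg.norm(e)
    c=(a+b)/2-36*n
    print(k,lat,'nest',r.x[:2].round(1),np.degrees(r.x[2]).round(2),r.x[3].round(3),'board',np.linalg.norm(e).round(1),np.degrees(np.arctan2(e[1],e[0])).round(1),c.round(1),'rel',(r.x[:2]-c).round(1), 'c-tcp in tool',(np.array(s['tcp_rot']).T@np.r_[c-s['tcp_pos'][:2],0]).round(1))
E
```

```text
t 6.2 tcp [540.6  38.  267.4] xang 95.0 z [ 0.001 -0.    -1.   ] F [-0.86  0.04  0.14] gap 0.426
0 0 nest [535.6  45.1] 5.01 0.98 board 36.2 5.0 [538.6  38.4] rel [-3.   6.7] c-tcp in tool [ 0.6 -2.  -0. ]
0 1.5 nest [537.1  45.2] 5.01 0.98 board 36.2 5.0 [540.1  38.5] rel [-3.   6.7] c-tcp in tool [ 0.6 -0.5 -0. ]
4 0 nest [535.5  45.4] 5.01 0.992 board 37.2 5.0 [538.6  38.6] rel [-3.   6.8] c-tcp in tool [ 0.8 -2.  -0. ]
4 1.5 nest [537.   45.6] 5.01 0.992 board 37.2 5.0 [540.1  38.7] rel [-3.   6.8] c-tcp in tool [ 0.8 -0.5 -0. ]
7 0 nest [535.5  45.7] 5.01 1.001 board 37.9 5.0 [538.5  38.7] rel [-3.  7.] c-tcp in tool [ 0.9 -2.  -0. ]
7 1.5 nest [537.   45.8] 5.01 1.001 board 37.9 5.0 [540.   38.9] rel [-3.  7.] c-tcp in tool [ 0.9 -0.5 -0. ]
```

Request:
drive_tool(targets=[[[0.008,-0.003,0.06],0,0.35],[[0.008,-0.003,0.12],0,0.35],[[0.008,-0.003,0.17],0,0.35],[[0.008,-0.003,0.188],0,0.35],[[0.008,-0.003,0.188],0,0.35],[[0.008,-0.003,0.188],0,0.35],[[0.008,-0.003,0.188],0,0.35]])

```text
clock: 6.9
tcp_pos: [538.4, 44.6, 117.7]
tcp_rot: [[-0.087, 0.996, 0.003], [0.996, 0.087, 0.001], [0.0, 0.003, -1.0]]
contact_force: [0.8, -0.8, -0.3]
finger_gap: 0.428
```

```bash
python3 - <<'E'
from h import *
st(); im,K,T=shot('wrist','w4.png'); np.savez('w4.npz',K=K,T=T)
for P in [(536.7,45,33)]: print(px(K,T,P))
c=im[170:370,240:400,::-1]
cv2.imwrite('pics/w4c.png',cv2.resize(c,None,fx=4,fy=3,interpolation=cv2.INTER_CUBIC))
E
```

```text
t 6.9 tcp [538.4  44.6 117.7] xang 95.0 z [ 0.003  0.001 -1.   ] F [ 0.83 -0.78 -0.32] gap 0.428
[320.36593096 295.22634651]
```

View pics/w4c.png

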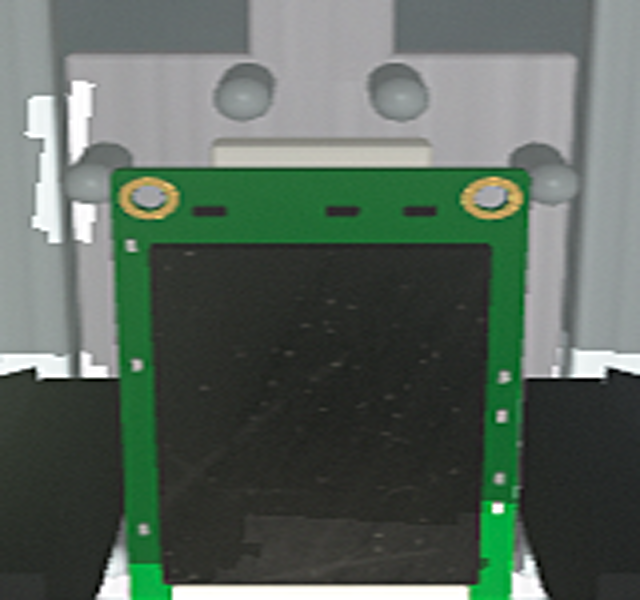

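Close view (crop): pin tops at (245,97),(400,97) and (92,181),(556,182), board top edge at row 168 from 112 to 528; laterally centred within 0.5 mm. Computing the along-track offset.

```bash
python3 - <<'E'
from h import *
from scipy.optimize import least_squares
d=np.load('w4.npz');K,T0=d['K'],d['T']; s=st(); R=np.array(s['tcp_rot'])
uv=[(301.2,202.3),(340,202.3),(263,230.3),(379,230.7)]; bd=[(268,226),(372,226)]
loc=np.array([[-8,40.8],[8,40.8],[-23.8,29],[23.8,29]])
for k in (0,4,7):
    T=T0.copy(); T[:3,3]-=k*T0[:3,2]
    P=np.array([ray(K,T,u,30)[:2] for u in uv])
    f=lambda p:(p[3]*(loc@np.array([[np.cos(p[2]),np.sin(p[2])],[-np.sin(p[2]),np.cos(p[2])]]))+p[:2]-P).ravel()
    r=least_squares(f,[540,43,.08,1])
    a,b=[ray(K,T,u,s['tcp_pos'][2]-60.8)[:2] for u in bd]; e=b-a;n=np.array([-e[1],e[0]])/np.linalg.norm(e); c=(a+b)/2-36*n
    print(k,r.x[:2].round(1),np.degrees(r.x[2]).round(2),r.x[3].round(3),f(r.x).round(1),'board',np.linalg.norm(e).round(1),c.round(1),'rel tool',(R.T@np.r_[r.x[:2]-c,0]).round(2))
E
```

```text
t 6.95 tcp [538.4  44.5 117.7] xang 95.0 z [ 0.003  0.001 -1.   ] F [0.07 0.27 0.2 ] gap 0.429
0 [537.   43.4] 4.88 1.011 [-0.1  0.   0.3  0.  -0.  -0.1 -0.2  0. ] board 36.3 [536.5  45.1] rel tool [-1.72  0.35  0.  ]
4 [537.   42.9] 4.88 1.033 [-0.1  0.   0.3  0.  -0.  -0.1 -0.2  0. ] board 37.3 [536.4  45.3] rel tool [-2.43  0.35  0.  ]
7 [537.1  42.5] 4.88 1.05 [-0.1  0.   0.3  0.  -0.  -0.1 -0.2  0. ] board 38.0 [536.4  45.4] rel tool [-2.96  0.36  0.  ]
```

Request:
drive_tool(targets=[[[-0.001,0.0004,0.01],0,0.35],[[-0.001,0.0004,0.0195],0,0.35],[[-0.001,0.0004,0.0195],0,0.35],[[-0.001,0.0004,0.0195],0,0.35],[[-0.001,0.0004,0.0195],0,0.35]])

```text
clock: 7.45
tcp_pos: [537.8, 43.7, 100.7]
tcp_rot: [[-0.087, 0.996, 0.0], [0.996, 0.087, -0.0], [-0.0, 0.0, -1.0]]
contact_force: [-0.3, -0.0, -0.2]
finger_gap: 0.427
```

```bash
python3 - <<'E'
from h import *
st(); im,K,T=shot('wrist','w5.png'); np.savez('w5.npz',K=K,T=T)
c=im[190:250,240:400,::-1]
cv2.imwrite('pics/w5c.png',cv2.resize(c,None,fx=5,fy=5,interpolation=cv2.INTER_CUBIC))
E
```

```text
t 7.45 tcp [537.8  43.7 100.7] xang 95.0 z [ 0. -0. -1.] F [-0.35 -0.05 -0.24] gap 0.427
```

View pics/w5c.png

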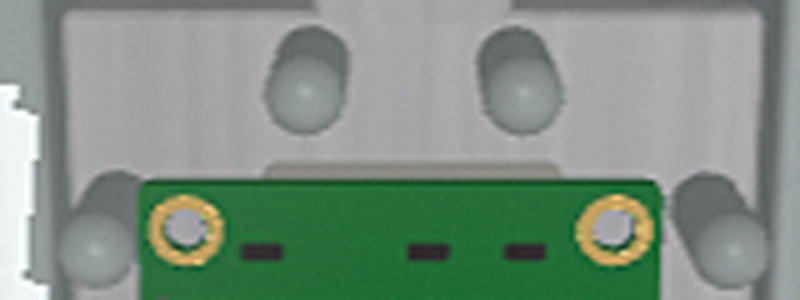

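```bash
python3 - <<'E'
from h import *
from scipy.optimize import least_squares
d=np.load('w5.npz');K,T=d['K'],d['T']; s=st(); R=np.array(s['tcp_rot'])
g=lambda x,y:(x/5+239.6,y/5+189.6)
uv=[g(306,95),g(522,95),g(97,249),g(735,249)]; bd=[g(140,181),g(660,181)]
loc=np.array([[-8,40.8],[8,40.8],[-23.8,29],[23.8,29]])
P=np.array([ray(K,T,u,30)[:2] for u in uv])
f=lambda p:(p[3]*(loc@np.array([[np.cos(p[2]),np.sin(p[2])],[-np.sin(p[2]),np.cos(p[2])]]))+p[:2]-P).ravel()
r=least_squares(f,[540,43,.08,1]);print(r.x[:2].round(1),np.degrees(r.x[2]).round(2),r.x[3].round(3),f(r.x).round(1))
for h in (6,3,1.6,0):
    a,b=[ray(K,T,u,s['tcp_pos'][2]-66.8+h)[:2] for u in bd]; e=b-a;n=np.array([-e[1],e[0]])/np.linalg.norm(e); c=(a+b)/2-36*n
    print(h,'board',np.linalg.norm(e).round(1),c.round(1),'rel tool',(R.T@np.r_[r.x[:2]-c,0]).round(2))
E
```

```text
t 7.5 tcp [537.9  43.7 100.8] xang 95.0 z [ 0.  0. -1.] F [-0.07 -0.01 -0.67] gap 0.428
[536.9  43.4] 5.1 1.007 [-0.   0.   0.2  0.1 -0.  -0.1 -0.1 -0. ]
6 board 36.3 [535.6  44.2] rel tool [-0.92  1.16  0.  ]
3 board 37.0 [535.7  43.5] rel tool [-0.2   1.16  0.  ]
1.6 board 37.4 [535.7  43.2] rel tool [0.13 1.16 0.  ]
0 board 37.8 [535.7  42.8] rel tool [0.52 1.16 0.  ]
```

Request:
drive_tool(targets=[[[0,0.0014,0],0,0.35],[[0,0.0014,0],0,0.35],[[0,0.0014,0],0,0.35],[[0,0.0014,0],0,0.35]])

```text
clock: 7.9
tcp_pos: [539.0, 43.7, 100.8]
tcp_rot: [[-0.087, 0.996, 0.0], [0.996, 0.087, -0.0], [-0.0, 0.0, -1.0]]
contact_force: [-0.3, -0.1, 0.2]
finger_gap: 0.425
```

Moved exactly as wanted. Lowering gently.

Request:
drive_tool(targets=[[[0,0.0014,0.003],0,0.35],[[0,0.0014,0.006],0,0.35],[[0,0.0014,0.009],0,0.35],[[0,0.0014,0.0115],0,0.35],[[0,0.0014,0.0115],0,0.35],[[0,0.0014,0.0115],0,0.35]])

```text
clock: 8.5
tcp_pos: [540.0, 43.8, 91.4]
tcp_rot: [[-0.087, 0.996, -0.0], [0.996, 0.087, -0.0], [-0.0, -0.0, -1.0]]
contact_force: [0.2, 1.5, -0.7]
finger_gap: 0.427
```

I repeated the 1.1 mm side shift by mistake; taking it back, then lowering the last bit and releasing.

Request:
drive_tool(targets=[[[0,-0.0014,0],0,0.35],[[0,-0.0014,0],0,0.35],[[0,-0.0014,0],0,0.35],[[0,-0.0014,0.0005],0,0.35],[[0,-0.0014,0.0005],0,0.35]])

```text
clock: 9.0
tcp_pos: [538.9, 43.7, 91.1]
tcp_rot: [[-0.087, 0.996, 0.0], [0.996, 0.087, -0.0], [-0.0, 0.0, -1.0]]
contact_force: [0.7, 0.3, -0.5]
finger_gap: 0.427
```

Request:
drive_tool(targets=[[[0,0,0],0,0.52],[[0,0,0],0,0.52],[[0,0,0],0,0.52],[[0,0,-0.005],0,0.52],[[0,0,-0.02],0,0.52],[[0,0,-0.06],0,0.6],[[0,0,-0.12],0,0.8],[[0,0,-0.18],0,1],[[0,0,-0.18],0,1],[[0,0,-0.18],0,1],[[0,0,-0.18],0,1]])

```text
clock: 10.1
tcp_pos: [538.2, 43.3, 234.8]
tcp_rot: [[-0.087, 0.996, -0.001], [0.996, 0.087, -0.001], [-0.001, -0.001, -1.0]]
contact_force: [0.4, 0.7, 0.7]
finger_gap: 0.997
```

```bash
python3 - <<'E'
from h import *
st(); im,K,T=shot('wrist','w6.png'); spots('wrist',K,T,['board','nest','handle'])
u=px(K,T,(536.9,43.6,30)); print(u)
c=im[100:300,220:420,::-1]
cv2.imwrite('pics/w6c.png',cv2.resize(c,None,fx=3,fy=3,interpolation=cv2.INTER_CUBIC))
E
```

```text
t 10.1 tcp [538.2  43.3 234.8] xang 95.0 z [-0.001 -0.001 -1.   ] F [0.36 0.7  0.72] gap 0.997
wrist board 0.83 [ 377. -188.    1.] [124. 452.]
wrist board 0.81 [538.  39.  23.] [322. 232.]
wrist handle 0.56 [528. 154.  56.] [323.  50.]
[321.55112399 228.00858413]
```

View pics/w6c.png

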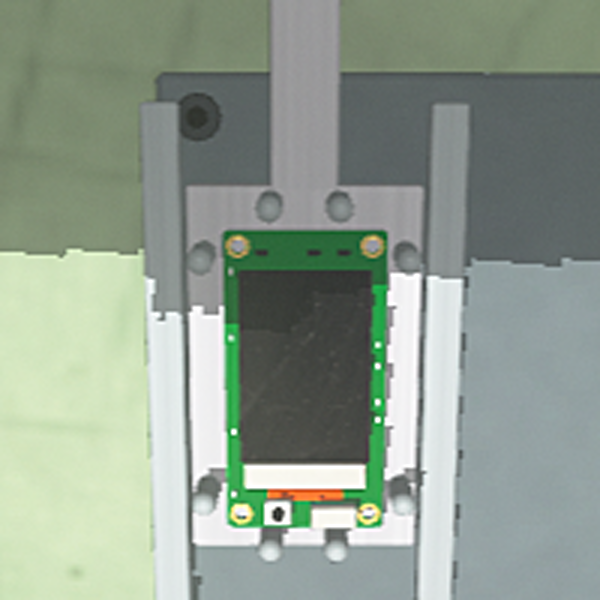

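Board sits screen up between all eight pins (pins at crop (270,205),(340,205),(200,257),(408,257),(207,502),(402,502),(270,549),(336,549)). Now behind the handle with closed fingers.

Request:
drive_tool(targets=[[[0.06,-0.001,0],0,0],[[0.12,-0.0016,0],0,0],[[0.1855,-0.0016,0],0,0],[[0.1855,-0.0016,0],0,0],[[0.1855,-0.0016,0.06],0,0],[[0.1855,-0.0016,0.12],0,0],[[0.1855,-0.0016,0.175],0,0],[[0.1855,-0.0016,0.175],0,0],[[0.1855,-0.0016,0.175],0,0],[[0.1855,-0.0016,0.175],0,0]])

```text
clock: 11.3
tcp_pos: [525.9, 192.0, 97.1]
tcp_rot: [[-0.087, 0.996, 0.003], [0.996, 0.087, 0.002], [0.001, 0.003, -1.0]]
contact_force: [0.4, -0.5, 0.9]
finger_gap: 0.117
```

Request:
drive_tool(targets=[[[-0.01,0,0],0,0],[[-0.018,0,0],0,0],[[-0.024,0,0],0,0],[[-0.03,0,0],0,0],[[-0.04,0,0],0,0],[[-0.055,0,0],0,0],[[-0.07,0,0],0,0],[[-0.085,0,0],0,0],[[-0.1,0,0],0,0],[[-0.115,0,0],0,0],[[-0.13,0,0],0,0],[[-0.145,0,0],0,0]])

```text
clock: 12.5
tcp_pos: [535.0, 74.8, 95.1]
tcp_rot: [[-0.087, 0.996, 0.0], [0.996, 0.087, -0.0], [-0.0, 0.0, -1.0]]
contact_force: [1.9, 2.0, 0.8]
finger_gap: 0.004
```

Request:
drive_tool(targets=[[[-0.01,0,0],0,0],[[-0.018,0,0],0,0],[[-0.024,0,0],0,0],[[-0.03,0,0],0,0]])

```text
clock: 12.9
tcp_pos: [536.7, 51.9, 95.0]
tcp_rot: [[-0.088, 0.996, -0.0], [0.996, 0.088, 0.0], [0.0, -0.0, -1.0]]
contact_force: [0.7, 2.4, -0.6]
finger_gap: 0.005
```

Request:
drive_tool(targets=[[[-0.005,0,0],0,0],[[-0.01,0,0],0,0],[[-0.014,0,0],0,0],[[-0.018,0,0],0,0]])

```text
clock: 13.3
tcp_pos: [538.0, 37.5, 95.0]
tcp_rot: [[-0.087, 0.996, -0.0], [0.996, 0.087, -0.0], [-0.0, -0.0, -1.0]]
contact_force: [0.2, 0.8, -0.4]
finger_gap: 0.002
```

Request:
drive_tool(targets=[[[-0.003,0,0],0,0],[[-0.005,0,0],0,0],[[-0.005,0,0],0,0]])

```text
clock: 13.6
tcp_pos: [538.4, 33.1, 95.1]
tcp_rot: [[-0.087, 0.996, -0.0], [0.996, 0.087, -0.001], [-0.001, -0.0, -1.0]]
contact_force: [0.3, 0.3, -1.4]
finger_gap: 0.007
```

Request:
drive_tool(targets=[[[-0.003,0,0],0,0],[[-0.005,0,0],0,0],[[-0.005,0,0],0,0]])

```text
clock: 13.9
tcp_pos: [538.6, 31.4, 95.1]
tcp_rot: [[-0.089, 0.996, -0.0], [0.996, 0.089, 0.003], [0.003, 0.0, -1.0]]
contact_force: [-0.6, 5.0, -0.1]
finger_gap: 0.009
```

Request:
drive_tool(targets=[[[-0.003,0,0],0,0],[[-0.005,0,0],0,0],[[-0.005,0,0],0,0]])

```text
clock: 14.2
tcp_pos: [538.6, 30.8, 95.2]
tcp_rot: [[-0.092, 0.996, 0.0], [0.996, 0.092, 0.008], [0.008, 0.001, -1.0]]
contact_force: [-2.3, 9.7, -0.7]
finger_gap: 0.01
```

```bash
python3 - <<'E'
from h import *
st(); im,K,T=shot('scene','s2.png'); spots('scene',K,T,['handle','knob_top','press'])
c=im[200:350,200:400,::-1]
cv2.imwrite('pics/s2c.png',cv2.resize(c,None,fx=4,fy=4,interpolation=cv2.INTER_CUBIC))
E
```

```text
t 14.2 tcp [538.6  30.8  95.2] xang 95.3 z [ 0.     0.008 -1.   ] F [-2.28  9.73 -0.66] gap 0.01
scene handle 0.73 [539.  16.  53.] [286. 294.]
scene knob_top 0.89 [551. -92. 239.] [322. 215.]
scene press 0.96 [546. -94.  -2.] [324. 300.]
```

Force rose to about 10 N at TCP y 31, as expected for the end stop. Backing off, rising, and going above the knob.

Request:
drive_tool(targets=[[[0.02,0,0],0,0],[[0.04,0,0],0,0],[[0.04,0,-0.05],0,0],[[0.04,0,-0.11],0,0],[[0.04,0,-0.17],0,0],[[0.04,0,-0.23],0,0],[[0.04,0,-0.29],0,0],[[0.02,0,-0.35],0,0],[[-0.04,0,-0.36],0,0],[[-0.1,0,-0.36],0,0],[[-0.15,0,-0.36],0,0],[[-0.15,0,-0.36],0,0]])

```text
clock: 15.6
tcp_pos: [548.9, -102.7, 382.2]
tcp_rot: [[-0.074, 0.997, -0.002], [0.997, 0.074, -0.006], [-0.006, -0.003, -1.0]]
contact_force: [0.0, -1.3, -0.5]
finger_gap: 0.001
```

Request:
drive_tool(targets=[[[0,0,0],0,0],[[0,0,0],0,0]])

```text
clock: 15.8
tcp_pos: [549.4, -92.6, 383.1]
tcp_rot: [[-0.089, 0.996, -0.0], [0.996, 0.089, 0.001], [0.001, -0.0, -1.0]]
contact_force: [-0.6, 1.7, 0.1]
finger_gap: 0.005
```

```bash
python3 - <<'E'
from h import *
st(); im,K,T=shot('wrist','w7.png'); spots('wrist',K,T,['knob_top','handle','board','press'])
cv2.imwrite('pics/w7v.png',im[:,:,::-1])
E
```

```text
t 15.8 tcp [549.4 -92.6 383.1] xang 95.1 z [-0.     0.001 -1.   ] F [-0.56  1.72  0.06] gap 0.005
wrist knob_top 0.9 [546. -97. 237.] [316. 260.]
wrist handle 0.75 [541.  17.  56.] [324.  79.]
wrist board 0.95 [ 373. -189.    1.] [163. 260.]
wrist board 0.78 [ 525. -424.    1.] [281. 438.]
wrist press 0.82 [548. -97.  -3.] [321. 194.]
```

View pics/w7.png

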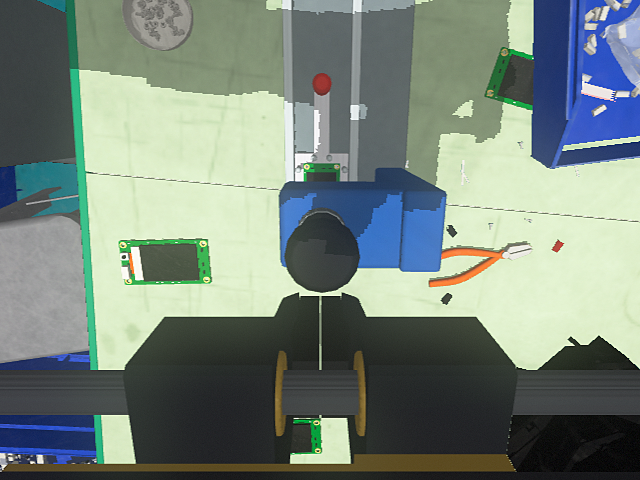

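Knob seen at px (322,256), handle home at (322,83), consistent with a knob axis near (549,-95). Lowering to just above the knob.

Request:
drive_tool(targets=[[[-0.003,0,0.03],0,0],[[-0.003,0,0.06],0,0],[[-0.003,0,0.08],0,0],[[-0.003,0,0.09],0,0],[[-0.003,0,0.09],0,0],[[-0.003,0,0.09],0,0]])

```text
clock: 16.65
tcp_pos: [550.3, -95.9, 311.8]
tcp_rot: [[-0.087, 0.996, 0.001], [0.996, 0.087, 0.0], [-0.0, 0.001, -1.0]]
contact_force: [0.8, -0.1, -1.0]
finger_gap: 0.007
```

Request:
drive_tool(targets=[[[0,0,0.003],0,0],[[0,0,0.006],0,0],[[0,0,0.009],0,0],[[0,0,0.012],0,0],[[0,0,0.015],0,0],[[0,0,0.015],0,0]])

```text
clock: 17.25
tcp_pos: [550.0, -96.3, 299.1]
tcp_rot: [[-0.087, 0.996, 0.0], [0.996, 0.087, -0.0], [-0.0, 0.0, -1.0]]
contact_force: [-0.8, -0.1, 3.8]
finger_gap: 0.007
```

Request:
drive_tool(targets=[[[0,0,0.004],0,0],[[0,0,0.008],0,0],[[0,0,0.012],0,0],[[0,0,0.012],0,0]])

```text
clock: 17.65
tcp_pos: [550.0, -96.3, 289.4]
tcp_rot: [[-0.087, 0.996, 0.0], [0.996, 0.087, -0.0], [-0.0, 0.0, -1.0]]
contact_force: [-1.2, -0.5, 6.1]
finger_gap: 0.006
```

Request:
drive_tool(targets=[[[0,0,0.002],0,0],[[0,0,0.004],0,0],[[0,0,0.004],0,0]])

```text
clock: 17.95
tcp_pos: [550.0, -96.3, 286.5]
tcp_rot: [[-0.087, 0.996, 0.0], [0.996, 0.087, -0.0], [-0.0, 0.0, -1.0]]
contact_force: [-0.9, -0.0, 7.4]
finger_gap: 0.007
```

Request:
drive_tool(targets=[[[0,0,0.002],0,0],[[0,0,0.004],0,0],[[0,0,0.004],0,0]])

```text
clock: 18.25
tcp_pos: [550.0, -96.3, 283.4]
tcp_rot: [[-0.087, 0.996, 0.001], [0.996, 0.087, -0.0], [-0.0, 0.0, -1.0]]
contact_force: [-1.8, -0.1, 7.6]
finger_gap: 0.009
```

Request:
drive_tool(targets=[[[0,0,0.0015],0,0],[[0,0,0.003],0,0],[[0,0,0.003],0,0]])

```text
clock: 18.55
tcp_pos: [550.0, -96.3, 281.1]
tcp_rot: [[-0.087, 0.996, 0.001], [0.996, 0.087, -0.0], [-0.001, 0.001, -1.0]]
contact_force: [-1.2, 0.0, 8.0]
finger_gap: 0.005
```

Request:
drive_tool(targets=[[[0,0,0.0015],0,0],[[0,0,0.003],0,0],[[0,0,0.003],0,0]])

```text
clock: 18.85
tcp_pos: [550.0, -96.3, 278.8]
tcp_rot: [[-0.087, 0.996, 0.001], [0.996, 0.087, -0.0], [-0.001, 0.001, -1.0]]
contact_force: [-2.0, -0.5, 8.4]
finger_gap: 0.008
```

Request:
drive_tool(targets=[[[0,0,0.0015],0,0],[[0,0,0.003],0,0],[[0,0,0.003],0,0]])

```text
clock: 19.15
tcp_pos: [550.0, -96.3, 276.5]
tcp_rot: [[-0.087, 0.996, 0.001], [0.996, 0.087, -0.001], [-0.001, 0.001, -1.0]]
contact_force: [-2.0, 0.1, 10.2]
finger_gap: 0.005
```

Request:
drive_tool(targets=[[[0,0,0.001],0,0],[[0,0,0.002],0,0],[[0,0,0.002],0,0]])

```text
clock: 19.45
tcp_pos: [550.0, -96.3, 275.0]
tcp_rot: [[-0.087, 0.996, 0.001], [0.996, 0.087, -0.001], [-0.001, 0.001, -1.0]]
contact_force: [-1.8, -1.7, 9.9]
finger_gap: 0.004
```

Request:
drive_tool(targets=[[[0,0,0.001],0,0],[[0,0,0.002],0,0],[[0,0,0.002],0,0]])

```text
clock: 19.75
tcp_pos: [550.0, -96.2, 274.1]
tcp_rot: [[-0.087, 0.996, 0.001], [0.996, 0.087, -0.001], [-0.001, 0.001, -1.0]]
contact_force: [-5.6, -1.8, 16.1]
finger_gap: 0.007
```

Stop reached; a small step to about 22 N and hold.

Request:
drive_tool(targets=[[[0,0,0.001],0,0],[[0,0,0.0014],0,0],[[0,0,0.0014],0,0]])

```text
clock: 20.05
tcp_pos: [550.0, -96.2, 273.6]
tcp_rot: [[-0.087, 0.996, 0.001], [0.996, 0.087, -0.001], [-0.002, 0.001, -1.0]]
contact_force: [-5.8, -0.6, 20.5]
finger_gap: 0.004
```

Request:
drive_tool(targets=[[[0,0,0.0006],0,0],[[0,0,0.0006],0,0],[[0,0,0.0006],0,0],[[0,0,0.0006],0,0],[[0,0,0.0006],0,0]])

```text
clock: 20.55
tcp_pos: [550.0, -96.2, 273.4]
tcp_rot: [[-0.087, 0.996, 0.002], [0.996, 0.087, -0.002], [-0.002, 0.001, -1.0]]
contact_force: [-5.7, -0.1, 21.7]
finger_gap: 0.002
```

Request:
drive_tool(targets=[[[0,0,0],0,0],[[0,0,0],0,0],[[0,0,0],0,0]])

```text
clock: 20.85
tcp_pos: [550.0, -96.2, 273.4]
tcp_rot: [[-0.087, 0.996, 0.002], [0.996, 0.087, -0.002], [-0.002, 0.001, -1.0]]
contact_force: [-6.3, -1.1, 22.1]
finger_gap: 0.004
```

About 22 N held for 0.8 s. Rising.

Request:
drive_tool(targets=[[[0,0,-0.01],0,0],[[0,0,-0.02],0,0],[[0,0,-0.03],0,0],[[0,0,-0.04],0,0],[[0,0,-0.05],0,0],[[0,0,-0.08],0,0],[[0,0,-0.14],0,0],[[0.04,0,-0.14],0,0],[[0.1,0,-0.14],0,0],[[0.15,0,-0.14],0,0],[[0.15,0,-0.14],0,0],[[0.15,0,-0.14],0,0]])

```text
clock: 22.05
tcp_pos: [539.2, 24.1, 382.9]
tcp_rot: [[-0.09, 0.996, -0.001], [0.996, 0.09, -0.0], [-0.0, -0.001, -1.0]]
contact_force: [-0.0, -0.8, 0.7]
finger_gap: 0.007
```

```bash
python3 - <<'E'
from h import *
st()
for n in ['wrist','side','scene']:
    im,K,T=shot(n,n+'_end.png'); spots(n,K,T,['knob_top','handle','board','dish','flux','glue'])
    if n=='wrist': a=im[:,100:540]
    if n=='side': b=cv2.resize(im[200:330,280:370],None,fx=3.69,fy=3.69,interpolation=cv2.INTER_CUBIC)[:480]
b=cv2.resize(b,(332,480)); cv2.imwrite('pics/end.png',np.hstack([a,b])[:,:,::-1])
E
```

```text
t 22.05 tcp [539.2  24.1 382.9] xang 95.1 z [-0.001 -0.    -1.   ] F [-0.03 -0.78  0.69] gap 0.007
wrist knob_top 0.9 [546. -97. 238.] [317. 434.]
wrist handle 0.83 [541.  15.  58.] [323. 208.]
wrist board 0.78 [552. -99.  22.] [324. 302.]
wrist dish 0.77 [377.  63.   6.] [173. 141.]
wrist flux 0.59 [762. 187.   3.] [558.  50.]
side knob_top 0.64 [548. -99. 237.] [310. 220.]
side board 0.97 [ 526. -425.   -0.] [295. 435.]
side board 0.77 [ 378. -187.   -2.] [234. 331.]
side board 0.64 [372.  68.   4.] [247. 252.]
side board 0.6 [550. -96.  24.] [313. 293.]
side flux 0.47 [762. 180.   2.] [394. 225.]
side glue 0.7 [ 693. -313.    1.] [383. 381.]
scene knob_top 0.94 [549. -94. 241.] [322. 214.]
scene handle 0.77 [539.  11.  58.] [287. 292.]
scene board 0.78 [ 370. -192.   -1.] [393. 323.]
scene board 0.69 [548. -96.  20.] [324. 293.]
scene dish 0.71 [379.  64.  -3.] [297. 353.]
scene flux 0.87 [760. 188.   7.] [196. 288.]
scene glue 0.79 [ 695. -312.    1.] [363. 259.]
```

View pics/end.png

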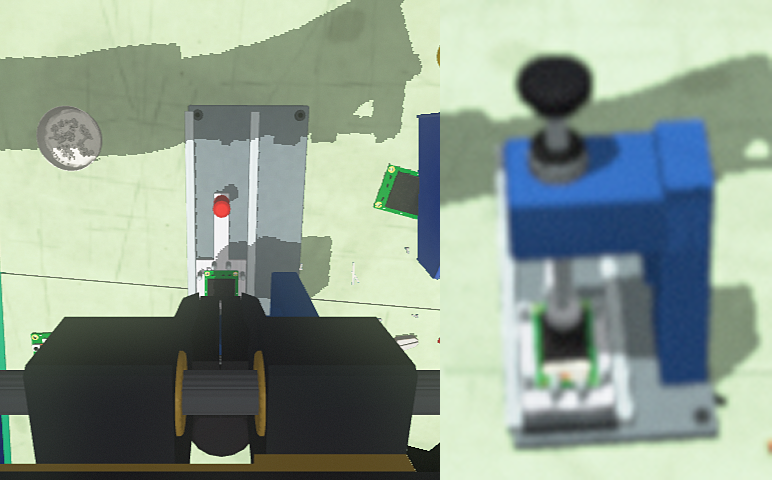

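The board lies in its nest under the raised plunger, handle is home at crop (222,206), and dish and bottles are where they were. Handing in.

```bash
python3 -c "
from h import *
print(manip.hand_in()); st()"
```

```text
the job is handed in; nothing more can be done
None
the job is handed in; nothing more can be done
```

The job is done and handed in at about 22 s of robot time; `hand_in()` gives no verdict.

- **Board:** I picked the 38 x 72 mm board from the look-alikes and placed it screen up in the nest. A close picture showed it inside all eight pins.
- **Shuttle:** I pushed the handle with closed fingers until the force rose to about 10 N at the end stop. I read home from that rise and from the cameras. The board was then seen at about (550, -97) mm and the press at (548, -96) mm, to a few mm.
- **Knob:** The stop was met at about 27 mm of plunger travel. I held 20.5 to 22 N vertically for about 0.8 s. A 6 N side force brought the total to about 23 N.
- **Last checks:** The knob is back at about 238 mm. The dish, flux and glue were found within a few mm of where they started. The arm is clear, with force readings only at noise level.

**What disagreed or went wrong:**
- **Repeated side shift:** I entered a 1.1 mm side shift twice while lowering the board. I took it back before releasing, and the later picture showed no harm.
- **Narrow reading:** The held board measured about 2 mm narrower in the wrist camera than its true width. It is probably because its green part lies lower than its screen, so I checked the fit by its position between the pins instead.
- **Stray detections:** The networks gave a few false hits, such as the dish reported as a board in the side view, which I ignored.

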